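Find the housing closed without its core

TASK

One of the four look-alike blue housings was screwed shut without its steel core, so it is clearly lighter than the rest: find it by its heft. Set it gently and upright beside the spare steel core, in whichever of the two bins that core lies, and leave the other three housings standing where they were. Do not tip any housing over, and do not disturb the core and the cover in the bins or the other things on the bench.

Things in the scene. Friction and masses are not known exactly. Their poses are not given: they have to be found in the camera images.
- housing_1: closed blue plastic housing of a machine's levelling foot: flange 76 x 76 x 6, square body 66 x 66 up to a flat top at z = 42, on it a straight grip fin 50 long (along x), 24 wide (along y), 28 high (top at z = 70). Origin: centre of the underside, z up. The four housings look exactly alike. Three hold a steel core and weigh 0.53 to 0.66 kg, one (any of them) has none and weighs 0.19 to 0.29 kg
- housing_2: closed blue plastic housing of a machine's levelling foot: flange 76 x 76 x 6, square body 66 x 66 up to a flat top at z = 42, on it a straight grip fin 50 long (along x), 24 wide (along y), 28 high (top at z = 70). Origin: centre of the underside, z up. The four housings look exactly alike. Three hold a steel core and weigh 0.53 to 0.66 kg, one (any of them) has none and weighs 0.19 to 0.29 kg
- housing_3: closed blue plastic housing of a machine's levelling foot: flange 76 x 76 x 6, square body 66 x 66 up to a flat top at z = 42, on it a straight grip fin 50 long (along x), 24 wide (along y), 28 high (top at z = 70). Origin: centre of the underside, z up. The four housings look exactly alike. Three hold a steel core and weigh 0.53 to 0.66 kg, one (any of them) has none and weighs 0.19 to 0.29 kg
- housing_4: closed blue plastic housing of a machine's levelling foot: flange 76 x 76 x 6, square body 66 x 66 up to a flat top at z = 42, on it a straight grip fin 50 long (along x), 24 wide (along y), 28 high (top at z = 70). Origin: centre of the underside, z up. The four housings look exactly alike. Three hold a steel core and weigh 0.53 to 0.66 kg, one (any of them) has none and weighs 0.19 to 0.29 kg
- bin_left: fixed open blue parts bin, outside 142 (x) x 232 (y) x 45 high, walls and floor 5 thick. Origin: centre of the underside, z up. One bin holds the core, the other the cover, lying 40 to 60 from the bin's centre along its +y; the -y half is free. The bin on the robot's left (+y)
- bin_right: fixed open blue parts bin, outside 142 (x) x 232 (y) x 45 high, walls and floor 5 thick. Origin: centre of the underside, z up. One bin holds the core, the other the cover, lying 40 to 60 from the bin's centre along its +y; the -y half is free. The bin on the robot's right (-y)
- core: loose bare steel core, a disc 48 in diameter and 26 high, lying in one of the two bins. Origin: centre of its underside
- cover: loose blue housing cover, a plate 66 x 66 x 6 with a grip fin like the housings' (50 x 24, top at z = 34), lying in the other bin. Origin: centre of its underside
- paint_tin: bystander: dark tin, 90 in diameter, 115 high, on the right. Origin: centre of its underside
- spray_bottle: bystander: white spray bottle, 74 in diameter, 190 high, on the left. Origin: centre of its underside
- tape_roll: bystander: roll of tape lying flat, 80 in diameter, 24 high, on the left. Origin: centre of its underside
- screwdriver: bystander: screwdriver 180 long lying on the right, pointing away from the robot, under 40 high. Origin: its middle
Things that resemble listed ones, but are neither listed nor needed, are in the scene too. Leave any green or red look-alike of the housing_4 alone.

How it is judged:
By the outcome, as a careful person would: the job done as asked, in the order asked, and still so for the second after the job is handed in, with the robot touching nothing.
It also fails if it takes over 72 s, if anything falls off the work surface, if the arm or the gripper's body presses on something with over 40 N, if the wrist force passes 120 N, or if a joint passes its speed limit or range.

ROBOT

A 6-joint arm with a two-finger parallel gripper is mounted at the origin on the work surface. World frame = base frame: x ahead of the robot, y to its left, z up, the work surface at z = 0. Lengths are in m, angles in rad, forces in N, time in s.
With the tool pointing down it reaches from about 0.35 to 0.975 m from the base axis. Payload 4.9 kg.
Tool frame: the origin (TCP) lies at the very end of the fingers, on their centre line; the grasp point (between the pads) lies 19 mm behind it; z points along the fingers, y is the line along which they close (so a half turn about z gives the same grasp; the last joint's range is limited). The gripper opens to 85 mm and grips with 20 to 120 N. Pads are 22 mm wide; open, the fingers measure 114 mm over their backs; the gripper's body (76 mm by 85 mm) begins 54 mm behind the grasp point. The pads swing forward as they close: fully open they stand 13 mm farther back than shut.
Start: joints at [1.021, 0.053, 1.613, -0, 1.476, -0.119], TCP at [0.261, 0.568, 0.198] pointing down, gripper open.
Joint ranges: [-3.01, 3.01], [-1.01, 2.22], [0.06, 2.58], [-1.02, 4.17], [0.09, 2.62], [-3.14, 3.14]. Speed limits (rad/s): [2.57, 2.57, 3.14, 3.14, 3.14, 3.14].

INTERFACE

Orientations are given as a rotation vector (axis times angle).
In Python, from station import get_obs, get_image, get_calibration, finish_job gives the robot as it stands.
- The arm moves only by the tool servo_tool, never from a script. Its argument "increments" is a list of rows, each a list of 5 numbers: the opening, from 0 (shut) to 1 (fully open), then the shift along the tool's x, y, z in mm, then the turn about the tool's z in degrees. In form: [[jaw, tx, ty, tz, spin], ...]. A call has 1 to 12 rows; each row shifts and turns the commanded pose from where the row before left it, along the tool's axes as they then stand; what a row does not reach is not made up. A row lasts 1/8 s, in which the tool goes at most 62.5 mm and 10.7 degrees, less where a joint would pass 70% of its speed; a pose out of reach is approached as far as the arm can. A call is refused whole if a number of a shift passes 62.5 or a number of a turn 10.7, either way. A call with a gripper value outside its range is refused whole. The fingers move at their own pace and stop on an object; "force" is the grip in N (left out, the last holds). Time passes only in rows, so rows that do not move let the fingers close. It gives the time, the measured TCP pose, the force, the opening and the grip force at its end, in the units of the state.
- get_obs(): the state, without advancing time (a new reading comes with each control period).
- get_image(name): name is "scene" or "side" or "wrist"; returns the picture (384x512x3 uint8, red, green, blue); there is no depth.
- get_calibration(name): a dict with "fx", "fy", "cx", "cy" (pixels), "dist_coeffs" ([k1, k2, p1, p2, k3] as OpenCV has them; the pictures are not rectified), "R" (3x3) and "t" (3): a world point X has camera coordinates R X + t; the wrist camera has in their place "mount" (4x4, takes a point from camera to tool coordinates, whose origin is the TCP and whose axes are the flange's). Camera axes: x right, y down, z forward; pixel columns grow to the right and rows downward; lengths in m; the calibration is good to about 2 mm. A picture is of the moment at which its call begins: read the wrist's pose just before it. get_calibration takes no time and is no camera call.
- finish_job(): hands the job in; it is judged then, once.
The state is a dict: "t": time; "q": joint angles; "dq": joint speeds; "effort": joint torques, N m; "tool_pos": TCP position; "tool_rot": TCP orientation; "contact_force": force on the tool from outside, world axes, zero at the start; "wrist_torque": the same for the moment, N m; "opening": finger opening in m; "grip_force": force on a finger pad.
Only numpy, scipy, OpenCV 4.12 (cv2) and the standard library are available. Lean on these libraries where they do the work, as an engineer would, in place of code of your own. Each camera call takes 0.05 s, during which the arm holds its last target. There are 200 camera calls.

## Working session

There is one attempt and no reset: what is moved stays moved. The work goes in short steps, Python scripts to look and compute and a tool call to move; the robot and the scene stay as the last step left them, time stands still between calls to the robot, and variables do not carry over. Pictures are saved under pics/ and viewed, at most 10 in all, crops included, and the job is handed in when it is done.

Besides the shell and the picture viewer there is one more tool, called as name(argument=value, ...) on one line, values as JSON. servo_tool: Moves the arm, as the interface text tells. Its arguments: {"type":"object","properties":{"increments":{"type":"array"},"force":{"type":"number"}},"required":["increments"]}

```bash
mkdir -p pics; ls
python3 - <<'E'
from station import *
import cv2,numpy as np
o=get_obs();print({k:np.round(v,3) for k,v in o.items()})
a=get_image("scene");b=get_image("side")
for n in("scene","side","wrist"):
    c=get_calibration(n);print(n,{k:np.round(v,3).tolist() for k,v in c.items()})
for n,i in(("scene",a),("side",b)):
    cv2.imwrite(f"pics/{n}0.png",cv2.resize(i[:,:,::-1],(800,600)));cv2.imwrite(f"{n}0_raw.png",i[:,:,::-1])
E
```

```text
pics
{'t': np.float64(0.0), 'q': array([ 1.021,  0.053,  1.614, -0.   ,  1.476, -0.119]), 'dq': array([-0.   , -0.002,  0.   , -0.001, -0.001,  0.   ]), 'effort': array([ 0.0000e+00, -3.9366e+01, -3.7019e+01, -0.0000e+00,  7.0000e-03,
       -0.0000e+00]), 'tool_pos': array([0.261, 0.567, 0.197]), 'tool_rot': array([-6.710e-01, -3.068e+00,  3.000e-03]), 'contact_force': array([ 0.376,  0.031, -0.123]), 'wrist_torque': array([ 0.044,  0.024, -0.021]), 'grip_force': np.float64(0.0), 'opening': np.float64(0.086)}
scene {'fx': 410.384, 'fy': 410.384, 'cx': 263.2, 'cy': 195.714, 'dist_coeffs': [-0.023, 0.0, 0.0, 0.0, 0.0], 'R': [[-0.119, 0.993, -0.006], [0.742, 0.085, -0.664], [-0.659, -0.084, -0.747]], 't': [0.117, -0.333, 1.511]}
side {'fx': 500.106, 'fy': 500.106, 'cx': 256.554, 'cy': 183.273, 'dist_coeffs': [0.022, 0.0, 0.0, 0.0, 0.0], 'R': [[-0.984, -0.18, -0.003], [-0.123, 0.683, -0.72], [0.132, -0.708, -0.694]], 't': [0.467, 0.12, 1.758]}
wrist {'fx': 278.557, 'fy': 278.557, 'cx': 255.034, 'cy': 192.182, 'dist_coeffs': [-0.051, 0.0, 0.0, 0.0, 0.0], 'mount': [[0.0, -0.96, -0.279, 0.071], [1.0, 0.0, 0.001, -0.002], [-0.001, -0.279, 0.96, -0.175], [0.0, 0.0, 0.0, 1.0]]}
```

View pics/scene0.png

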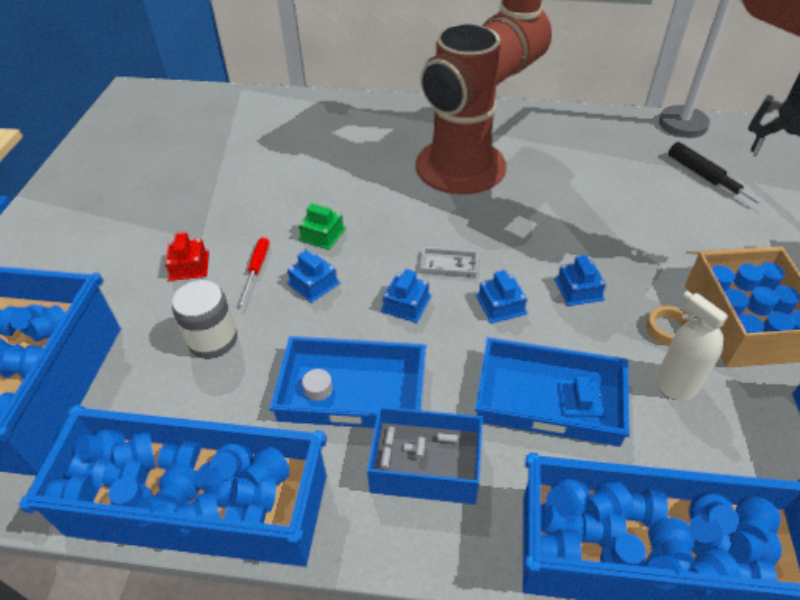

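View pics/side0.png

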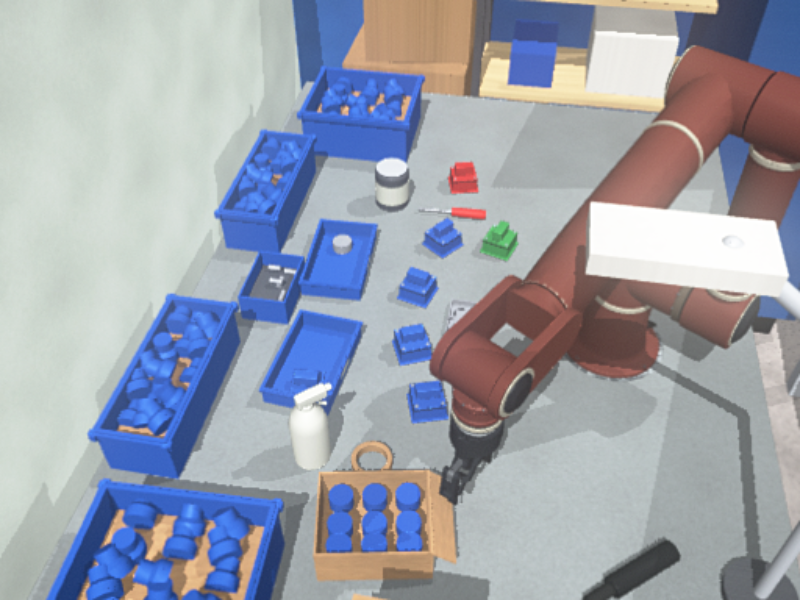

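The scene view (800x600) shows housings at (314,276), (407,296), (502,297), (582,281). The core is in the right bin (-y) at (317,383), and the cover is in the left bin. The free half of the right bin is on its world +y side.

```bash
cat > h.py <<'E'
from station import *
import cv2,numpy as np
from scipy.spatial.transform import Rotation as Ro
def cam(n,o=None):
    c=get_calibration(n);K=np.array([[c['fx'],0,c['cx']],[0,c['fy'],c['cy']],[0,0,1]]);d=np.array(c['dist_coeffs'])
    if n=='wrist':
        M=np.array(c['mount']);T=np.eye(4);T[:3,:3]=Ro.from_rotvec(o['tool_rot']).as_matrix();T[:3,3]=o['tool_pos']
        W=T@M;R=W[:3,:3].T;t=-R@W[:3,3]
    else:R=np.array(c['R']);t=np.array(c['t'])
    return K,d,R,t
def ray(C,p):
    K,d,R,t=C;u=cv2.undistortPoints(np.array(p,float).reshape(-1,1,2),K,d).reshape(-1,2)
    return -R.T@t,np.c_[u,np.ones(len(u))]@R
def plane(C,p,z):
    c,D=ray(C,p);return c+D*((z-c[2])/D[:,2])[:,None]
def tri(C1,p1,C2,p2):
    a,A=ray(C1,p1);b,B=ray(C2,p2);out=[]
    for u,v in zip(A,B):
        s=np.linalg.lstsq(np.c_[u,-v],b-a,rcond=None)[0];P,Q=a+u*s[0],b+v*s[1];out.append(np.r_[(P+Q)/2,np.linalg.norm(P-Q)])
    return np.array(out)
def blue(im):
    h=cv2.cvtColor(im,cv2.COLOR_BGR2HSV);return cv2.inRange(h,(100,120,40),(125,255,255))
def comps(m,lo,hi):
    n,l,s,c=cv2.connectedComponentsWithStats(m);return [(s[i],c[i]) for i in range(1,n) if lo<s[i,4]<hi]
E
python3 - <<'E'
from h import *
np.set_printoptions(precision=3,suppress=True)
S,D=cam('scene'),cam('side')
a,b=cv2.imread('scene0_raw.png'),cv2.imread('side0_raw.png')
for n,im,C in(('scene',a,S),('side',b,D)):
    for s,c in comps(blue(im),150,1500): print(n,s,c.round(1),plane(C,[c],.03)[0])
k=.64
q=np.array([[317,376],[354,340],[424,344],[417,414],[273,410],[289,338]])*k
print('core,bin rim pts',plane(S,q[:1],.031),plane(S,q[1:],.045))
E
```

```text
scene [184 160  34  34 685] [199.3 176.5] [ 0.427 -0.259  0.03 ]
scene [355 163  33  33 714] [371.3 180.3] [0.385 0.251 0.03 ]
scene [244 172  32  34 710] [259.7 189.6] [ 0.459 -0.072  0.03 ]
scene [305 173  33  34 725] [320.8 190.4] [0.442 0.104 0.03 ]
side [ 479    0   33   49 1233] [498.   23.5] [-0.579 -1.52   0.03 ]
side [461  87  18  24 238] [469.8  95.8] [-0.35 -0.78  0.03]
side [271 140  25  25 369] [283.1 152.4] [ 0.415 -0.248  0.03 ]
side [254 171  26  26 431] [267.  183.9] [ 0.447 -0.061  0.03 ]
side [251 208  25  26 484] [263.3 220.5] [0.43  0.119 0.03 ]
side [260 244  27  27 548] [272.9 257.1] [0.373 0.268 0.03 ]
side [253 309  17  44 606] [261.  331.3] [0.365 0.531 0.03 ]
side [209 310  17  43 607] [217.3 331.9] [0.485 0.555 0.03 ]
side [231 310  17  43 602] [239.3 331.9] [0.425 0.544 0.03 ]
core,bin rim pts [[ 0.657 -0.197  0.031]] [[ 0.585 -0.146  0.045]
 [ 0.58  -0.026  0.045]
 [ 0.72  -0.022  0.045]
 [ 0.739 -0.248  0.045]
 [ 0.593 -0.259  0.045]]
```

servo_tool(increments=[[1, -30, -28, -20, 0], [1, -35, -32, -10, 0], [1, -35, -32, -10, 0], [1, -35, -32, -10, 0], [1, -35, -32, -10, 0], [1, -35, -32, -10, 0], [1, -35, -32, 0, 0], [1, -35, -32, 0, 0], [1, -30, -30, 0, 0], [1, 0, 0, 0, -8.2], [1, 0, 0, 0, -8.2], [1, 0, 0, 0, -8.2]])

```text
t: 1.6
tool_pos: [0.4201, 0.1839, 0.2676]
tool_rot: [0.004, -3.141, 0.0]
contact_force: [-0.5, -0.5, 0.2]
opening: 0.085
grip_force: 0.0
```

```bash
cat > w.py <<'E'
import sys
from h import *
import json
o=get_obs();im=get_image('wrist')[:,:,::-1];n=sys.argv[1]
cv2.imwrite(f'{n}_raw.png',im);cv2.imwrite(f'pics/{n}.png',cv2.resize(im,(800,600)))
json.dump({k:np.array(o[k]).tolist() for k in('tool_pos','tool_rot')},open(f'{n}.json','w'))
print(o['t'],o['tool_pos'],Ro.from_rotvec(o['tool_rot']).as_matrix().round(3).tolist(),o['contact_force'],o['effort'])
for s,c in comps(blue(im),800,30000): print(s,c.round(1),plane(cam('wrist',o),[c],.04)[0].round(3))
E
python3 w.py w1
```

```text
1.6 [0.4201446  0.18394149 0.26762941] [[-1.0, -0.003, -0.001], [-0.003, 1.0, -0.0], [0.001, -0.0, -1.0]] [-0.54878538 -0.52997125  0.16124031] [-1.64254415e-01 -2.13672245e+01 -3.80997384e+01 -6.21073792e-03
  2.71659883e-03  9.42716002e-01]
[ 272   97   62   62 2525] [302.5 127.7] [0.37 0.25 0.04]
[480 109  32  39 935] [495.  128.5] [0.366 0.537 0.04 ]
[ 173  134   65   63 2392] [205.  165.1] [0.424 0.11  0.04 ]
[  64  148   61   58 2749] [ 92.9 176.9] [ 0.442 -0.061  0.04 ]
[479 149  33  40 932] [494.6 169.1] [0.427 0.551 0.04 ]
[478 187  34  40 944] [494.3 206.8] [0.488 0.565 0.04 ]
[  166   234   172   102 12401] [256.9 282.4] [0.622 0.187 0.04 ]
[ 473  243   39   93 2458] [496.3 283.4] [0.631 0.608 0.04 ]
[   0  247  138   72 5088] [ 60. 271.] [ 0.605 -0.147  0.04 ]
[ 388  350   46   34 1020] [408.4 369.7] [0.823 0.482 0.04 ]
```

View pics/w1.png

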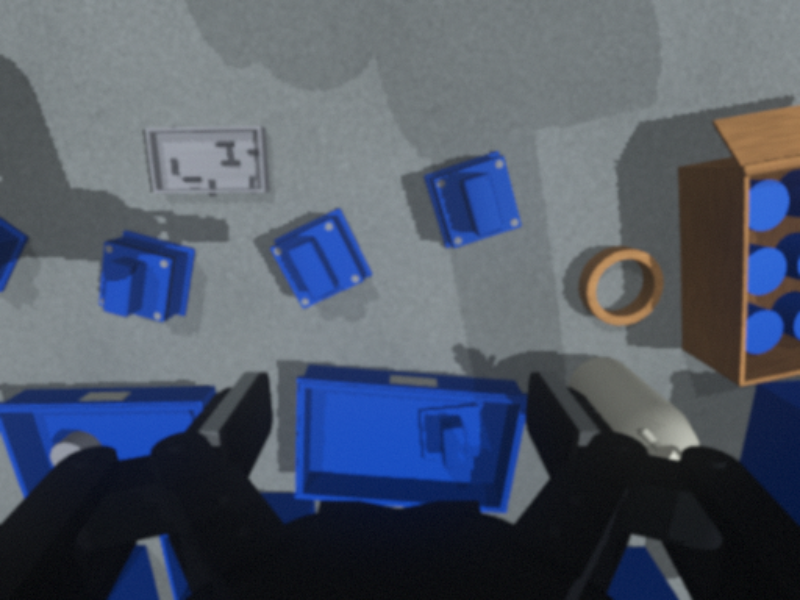

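The wrist picture (800x600) shows D at (473,200), C at (322,258) and B at (147,277). The left bin holds the cover at (448,435), and the core is in the right bin at (75,445).

servo_tool(increments=[[1, 0, -50, 0, 0], [1, 0, -60, 0, 0], [1, 0, -60, 0, 0], [1, 0, -60, 0, 0], [1, 0, -60, 0, 0], [1, 0, -50, 0, 0], [1, 0, 0, 0, 0]])

```text
t: 2.52
tool_pos: [0.4192, -0.1582, 0.2675]
tool_rot: [-0.014, -3.14, -0.001]
contact_force: [0.9, -0.5, 0.8]
opening: 0.0852
grip_force: 0.0
```

```bash
python3 w.py w2
python3 - <<'E'
from h import *
a,b=cv2.imread('w1_raw.png'),cv2.imread('w2_raw.png')
cs=comps(blue(b),800,30000)
t=[(a,(302,128)),(a,(205,165)),(a,(93,177))]
for s,c in cs:
    if 1800<s[4]<3500 and c[1]<230 : t.append((b,tuple(c.astype(int))))
print([x[1] for x in t])
out=[]
for im,(x,y) in t[:6]:
    x0,y0=min(max(x-38,0),436),max(y-38,0);p=cv2.resize(im[y0:y0+76,x0:x0+76],(266,266),interpolation=cv2.INTER_CUBIC);out.append(p);print(x0,y0)
while len(out)<6: out.append(out[0]*0)
cv2.imwrite('pics/mos.png',np.vstack([np.hstack(out[:3]),np.hstack(out[3:])]))
E
```

```text
2.525 [ 0.41916083 -0.15818738  0.26751149] [[-1.0, 0.009, -0.001], [0.009, 1.0, 0.0], [0.001, 0.0, -1.0]] [ 0.86702364 -0.48997681  0.82379636] [ -1.59625489 -19.77778494 -38.49585056  -0.21476054  -0.1266955
  -0.16991754]
[ 486  106   26   52 1134] [499.8 131.9] [0.374 0.204 0.04 ]
[ 156  123   68   67 2472] [189.3 157.2] [ 0.41  -0.255  0.04 ]
[ 390  134   67   63 2831] [424.  165.8] [0.425 0.094 0.04 ]
[ 280  148   61   59 2384] [309.6 176.7] [ 0.441 -0.078  0.04 ]
[ 385  233  127   89 7204] [456.  267.8] [0.6  0.18 0.04]
[   0  244   36   92 2188] [ 12.9 285.4] [ 0.631 -0.586  0.04 ]
[ 193  248  151   87 9683] [271.8 287.6] [ 0.631 -0.132  0.04 ]
[ 399  348   44   36 1082] [418.5 368.4] [0.823 0.155 0.04 ]
[  68  351   55   33 1343] [ 96.5 369.1] [ 0.818 -0.469  0.04 ]
[(302, 128), (205, 165), (93, 177), (np.int64(189), np.int64(157)), (np.int64(423), np.int64(165)), (np.int64(309), np.int64(176))]
264 90
167 127
55 139
151 119
385 127
271 138
```

View pics/mos.png

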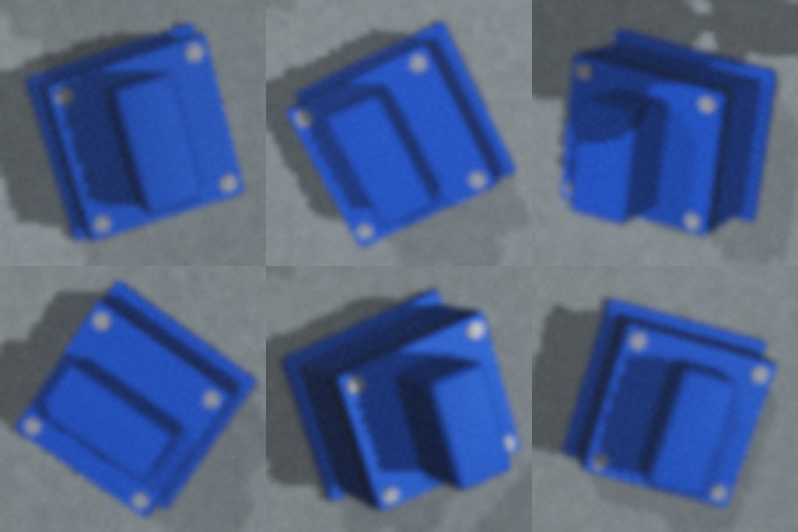

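View pics/w2.png

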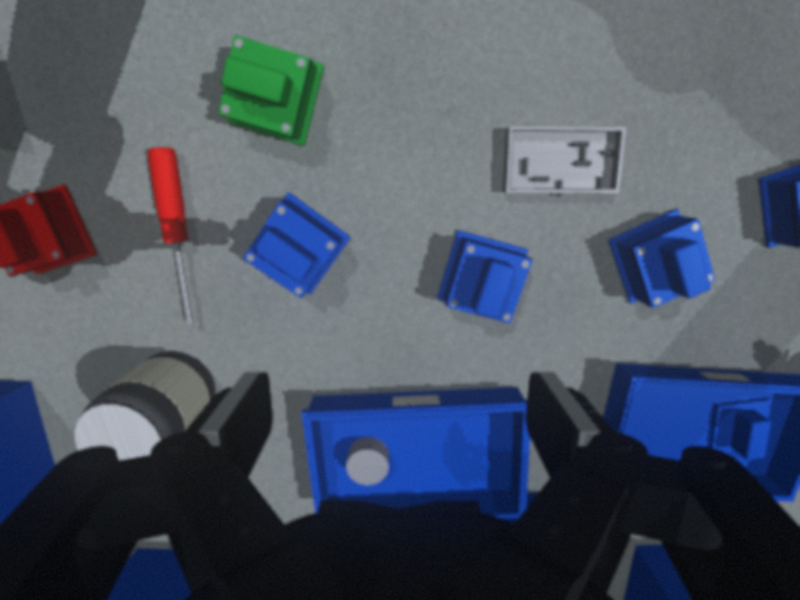

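The mosaic shows four light screws on each flat top. They give each housing's centre and yaw. The fins run roughly along image rows for D, C and B. A's fin is tilted, going right and down.

Run:
```python
from h import *
import json
np.set_printoptions(precision=4,suppress=True)
I={n:cv2.imread(n+'_raw.png') for n in('w1','w2')};C={n:cam('wrist',json.load(open(n+'.json'))) for n in I}
# mosaic px of screws, order: clockwise in the image from the corner upper-left; fin runs corner0->corner3
M={'D':('w1',(264,90),(0,0),[(63,95),(195,52),(228,183),(101,223)]),
'C1':('w1',(167,127),(266,0),[(303,119),(419,63),(477,180),(365,231)]),
'B1':('w1',(55,139),(532,0),[(584,72),(706,104),(691,221),(567,190)]),
'A':('w2',(151,119),(0,266),[(101,320),(211,399),(141,500),(33,426)]),
'C2':('w2',(385,127),(266,266),[(354,384),(476,329),(510,443),(391,495)]),
'B2':('w2',(271,138),(532,266),[(638,341),(760,374),(718,492),(599,461)])}
P={}
for k,(n,o,m,pts) in M.items():
    p=(np.array(pts)-m+.5)/3.5-.5+o
    s=255-cv2.cvtColor(I[n],cv2.COLOR_BGR2HSV)[:,:,1].astype(float);r=[]
    for x,y in p:
        for _ in range(3):
            X,Y=int(round(x)),int(round(y));w=s[Y-3:Y+4,X-3:X+4];w=np.clip(w-np.median(w)-10,0,None)
            g=np.mgrid[Y-3:Y+4,X-3:X+4]
            nx,ny=(w*g[1]).sum()/w.sum(),(w*g[0]).sum()/w.sum()
            if np.hypot(nx-x,ny-y)<2: x,y=nx,ny
        r.append((x,y))
    P[k]=np.array(r)
for a in'BC': print(a,'tri z',tri(C['w1'],P[a+'1'],C['w2'],P[a+'2']))
for k,p in P.items():
    w=plane(C[M[k][0]],p,.042);c=w.mean(0)
    e=(w[3]-w[0]+w[2]-w[1]) if k!='A' else (w[1]-w[0]+w[2]-w[3])
    print(k,c,'fin yaw',np.degrees(np.arctan2(e[1],e[0])),'sides',[np.linalg.norm(w[i]-w[i-1]).round(4) for i in range(4)],'diag mid',((w[0]+w[2])/2)[:2],((w[1]+w[3])/2)[:2])
# bin right rim & core, w2 (800 px view)
q=np.array([[368,465]])*.64;print('core top',plane(C['w2'],q,.031))
q=np.array([[303,408],[528,402],[323,512],[527,515]])*.64;print('rim',plane(C['w2'],q,.045))
```

```text
B tri z [[ 0.4138 -0.0923  0.0421  0.0001]
 [ 0.4285 -0.0401  0.0422  0.0002]
 [ 0.4824 -0.0554  0.0458  0.0057]
 [ 0.4658 -0.1075  0.0445  0.    ]]
C tri z [[0.417  0.0697 0.0424 0.0002]
 [0.3935 0.1189 0.0428 0.0003]
 [0.4409 0.1426 0.0485 0.0009]
 [0.4658 0.0928 0.0431 0.0002]]
D [0.3724 0.2546 0.042 ] fin yaw 18.48663511473135 sides [np.float64(0.054), np.float64(0.0538), np.float64(0.054), np.float64(0.0538)] diag mid [0.3723 0.2546] [0.3724 0.2546]
C1 [0.43   0.1057 0.042 ] fin yaw 25.13634064023814 sides [np.float64(0.0542), np.float64(0.0544), np.float64(0.0543), np.float64(0.0546)] diag mid [0.43   0.1058] [0.43   0.1056]
B1 [ 0.4489 -0.075   0.042 ] fin yaw -17.417429163984355 sides [np.float64(0.0553), np.float64(0.0542), np.float64(0.0609), np.float64(0.0549)] diag mid [ 0.4503 -0.0753] [ 0.4475 -0.0747]
A [ 0.415  -0.2607  0.042 ] fin yaw 52.05396871341251 sides [np.float64(0.054), np.float64(0.0541), np.float64(0.0559), np.float64(0.0538)] diag mid [ 0.4153 -0.2611] [ 0.4146 -0.2604]
C2 [0.4296 0.1076 0.042 ] fin yaw 27.861197567493083 sides [np.float64(0.0545), np.float64(0.0548), np.float64(0.0561), np.float64(0.0592)] diag mid [0.4295 0.1087] [0.4298 0.1065]
B2 [ 0.4474 -0.0735  0.042 ] fin yaw -15.728539187424289 sides [np.float64(0.0548), np.float64(0.0543), np.float64(0.054), np.float64(0.0543)] diag mid [ 0.4472 -0.0735] [ 0.4476 -0.0736]
core top [[ 0.6575 -0.1948  0.031 ]]
rim [[ 0.5772 -0.2586  0.045 ]
 [ 0.5727 -0.0269  0.045 ]
 [ 0.7097 -0.2462  0.045 ]
 [ 0.7171 -0.0157  0.045 ]]
```

servo_tool(increments=[[1, -13.7, 42.5, 0, 0], [1, -13.7, 42.5, 0, 0], [1, 0, 0, 40, 7.6], [1, 0, 0, 50, 7.6], [1, 0, 0, 50, 0], [1, 0, 0, 0, 0], [1, 0, 0, 0, 0]], force=40)

```text
t: 3.45
tool_pos: [0.4485, -0.0703, 0.1303]
tool_rot: [0.416, 3.111, -0.001]
contact_force: [-0.3, 0.7, 0.6]
opening: 0.0853
grip_force: 0.0
```

```bash
cat > d.py <<'E'
import sys
from h import *
x,y,z,f=map(float,sys.argv[1:5]);o=get_obs();R=Ro.from_rotvec(o['tool_rot']).as_matrix()
s=-((180+f)-np.degrees(np.arctan2(R[1,0],R[0,0])));s=(s+180)%360-180
print('t',o['t'],'pos',o['tool_pos'].round(4),'move mm',(R.T@(np.array([x,y,z])-o['tool_pos'])*1e3).round(1),'spin',round(s,1),'q',o['q'].round(2),'F',o['contact_force'].round(2))
E
python3 d.py .4474 -.0735 .045 -15.7
```

```text
t 3.45 pos [ 0.4485 -0.0703  0.1303] move mm [ 0.4 -3.4 85.3] spin 0.5 q [-0.32 -0.33  2.07  0.    1.4  -1.62] F [-0.34  0.7   0.63]
```

servo_tool(increments=[[1, 0.4, -3.4, 20, 0.5], [1, 0, 0, 30, 0], [1, 0, 0, 20, 0], [1, 0, 0, 10, 0], [1, 0, 0, 5, 0], [1, 0, 0, 0, 0], [0, 0, 0, 0, 0], [0, 0, 0, 0, 0], [0, 0, 0, 0, 0], [0, 0, 0, 0, 0], [0, 0, 0, 0, 0]], force=40)

```text
t: 4.82
tool_pos: [0.4461, -0.074, 0.0432]
tool_rot: [0.431, 3.112, -0.0]
contact_force: [0.2, 0.6, -0.4]
opening: -0.0001
grip_force: 0.0
```

```bash
python3 d.py .4474 -.0735 .045 -15.7
```

```text
t 4.825 pos [ 0.4461 -0.074   0.0432] move mm [-1.1  0.8 -1.8] spin -0.1 q [-0.33 -0.22  2.14 -0.    1.22 -1.62] F [ 0.19  0.59 -0.41]
```

The fingers shut on nothing, so I'm looking again.

```bash
python3 w.py w3
python3 - <<'E'
from h import *
s=get_image('side')[:,:,::-1];c=get_image('scene')[:,:,::-1]
cv2.imwrite('pics/s3.png',np.hstack([cv2.resize(s[110:280,180:350],(400,400),interpolation=cv2.INTER_CUBIC),cv2.resize(c[110:280,190:360],(400,400),interpolation=cv2.INTER_CUBIC)]))
E
```

```text
4.825 [ 0.44610374 -0.0739532   0.04320076] [[-0.962, 0.272, 0.0], [0.272, 0.962, -0.0], [-0.0, -0.0, -1.0]] [ 0.18737554  0.59023952 -0.41143445] [-1.14154250e-04 -2.37535608e+01 -3.35116303e+01 -2.32939692e-04
 -1.24581043e-04  3.94535869e-05]
[ 409   52  103  143 9582] [471.9 125. ] [0.421 0.077 0.04 ]
[ 207  158  101  108 8285] [258.  202.4] [ 0.434 -0.07   0.04 ]
[   0  171   89  124 8052] [ 37.3 232. ] [ 0.413 -0.229  0.04 ]
[ 451  251   61  133 5856] [485.9 307.8] [0.57  0.082 0.04 ]
```

View pics/s3.png

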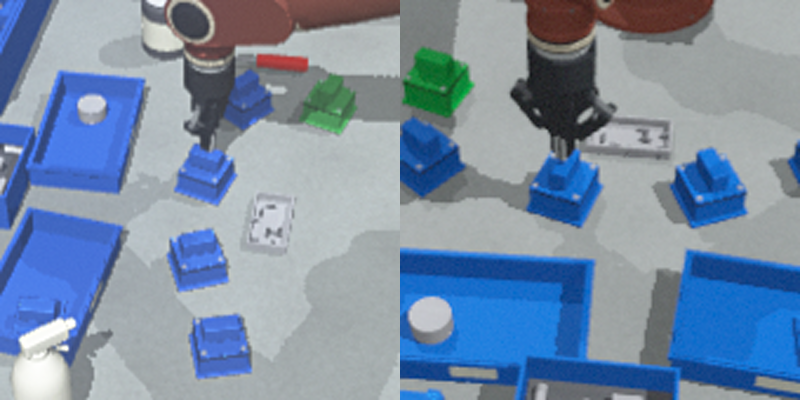

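View pics/w3.png

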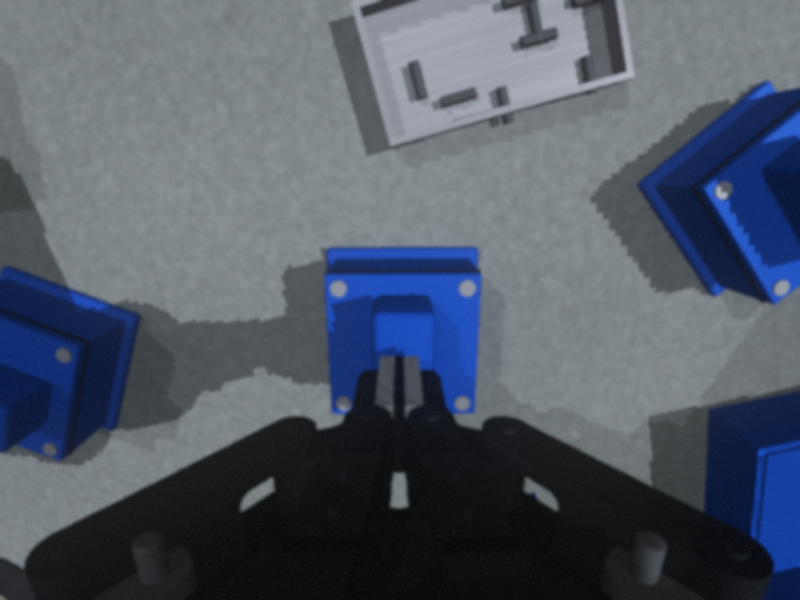

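The fin is where expected, centred at about (403,350). The shut fingertips end at about row 357 and sit over the fin's top, so they end short of the stated TCP. I'll triangulate the tips from the two fixed views.

Run:
```python
from h import *
S,D=cam('scene'),cam('side')
s=[[190+163*.425,110+158*.425]];d=[[180+207*.425,110+147*.425]]
print(tri(S,s,D,d).round(4), plane(S,s,.07).round(3),plane(D,d,.07).round(3))
for z in(.043,.07,.08):
    X=np.array([[.446,-.074,z]])
    for C,f in((S,lambda p:((p[0]-190)/.425+400,(p[1]-110)/.425)),(D,lambda p:((p[0]-180)/.425,(p[1]-110)/.425))):
        K,di,R,t=C;p=cv2.projectPoints(X,cv2.Rodrigues(R)[0],t,K,di)[0].ravel();print(z,np.round(f(p)))
```

```text
[[ 0.4478 -0.0755  0.0715  0.0035]] [[ 0.448 -0.074  0.07 ]] [[ 0.447 -0.079  0.07 ]]
0.043 [564. 172.]
0.043 [207. 162.]
0.07 [564. 157.]
0.07 [207. 149.]
0.08 [564. 151.]
0.08 [207. 145.]
```

servo_tool(increments=[[0, 0, 0, -15, 0], [1, 0, 0, 0, 0], [1, 0, 0, 0, 0], [1, 0, 0, 0, 0], [1, 0, 0, 0, 0], [1, 0, 0, 0, 0], [1, -1, 0, 15, 0], [1, 0, 0, 10, 0], [1, 0, 0, 8, 0], [1, 0, 0, 5, 0], [1, 0, 0, 0, 0], [1, 0, 0, 0, 0]], force=40)

```text
t: 6.48
tool_pos: [0.4474, -0.0743, 0.0205]
tool_rot: [0.431, 3.111, -0.0]
contact_force: [0.2, -0.5, 0.6]
opening: 0.0855
grip_force: 0.0
```

servo_tool(increments=[[0, 0, 0, 0, 0], [0, 0, 0, 0, 0], [0, 0, 0, 0, 0], [0, 0, 0, 0, 0], [0, 0, 0, 0, 0], [0, 0, 0, 0, 0]])

```text
t: 7.22
tool_pos: [0.4474, -0.0737, 0.0205]
tool_rot: [0.431, 3.111, 0.002]
contact_force: [0.0, 5.1, 3.2]
opening: 0.0231
grip_force: 44.1
```

```bash
python3 d.py .4474 -.0735 .02 -15.7
```

```text
t 7.225 pos [ 0.4474 -0.0737  0.0205] move mm [0.1 0.2 0.5] spin -0.1 q [-0.33 -0.18  2.15  0.    1.17 -1.62] F [0.02 5.11 3.2 ]
```

Gripped the fin. Lifting a little to weigh it.

servo_tool(increments=[[0, 0, 0, -4, 0], [0, 0, 0, -6, 0], [0, 0, 0, 0, 0], [0, 0, 0, 0, 0], [0, 0, 0, 0, 0], [0, 0, 0, 0, 0]])

```text
t: 7.98
tool_pos: [0.4469, -0.0742, 0.03]
tool_rot: [-0.431, -3.111, 0.0]
contact_force: [0.9, -0.5, -4.6]
opening: 0.0229
grip_force: 43.1
```

```bash
python3 d.py .4474 -.0737 .0205 -15.7
```

```text
t 7.975 pos [ 0.4469 -0.0742  0.03  ] move mm [-0.3  0.6  9.5] spin -0.1 q [-0.33 -0.2   2.15 -0.    1.19 -1.62] F [ 0.85 -0.51 -4.56]
```

Reads as heavy (4.6 N), so I'm taking another reading and then setting it down.

servo_tool(increments=[[0, 0, 0, 0, 0], [0, 0, 0, 0, 0]])

```text
t: 8.22
tool_pos: [0.4471, -0.0742, 0.0302]
tool_rot: [-0.431, -3.112, -0.0]
contact_force: [0.5, -0.2, -5.3]
opening: 0.023
grip_force: 43.1
```

servo_tool(increments=[[0, 0, 0, 5, 0], [0, 0, 0, 3, 0], [0, 0, 0, 1.5, 0], [0, 0, 0, 0.5, 0], [0, 0, 0, 0, 0], [1, 0, 0, 0, 0], [1, 0, 0, 0, 0], [1, 0, 0, 0, 0], [1, 0, 0, 0, 0], [1, 0, 0, 0, 0], [1, 0, 0, -40, 0], [1, 0, 0, -60, 0]])

```text
t: 9.72
tool_pos: [0.4451, -0.0736, 0.119]
tool_rot: [-0.431, -3.107, -0.002]
contact_force: [0.8, -0.6, -0.3]
opening: 0.0857
grip_force: 0.0
```

```bash
python3 d.py .43 .1060 .08 25.8
```

```text
t 9.725 pos [ 0.4451 -0.0736  0.119 ] move mm [ 63.2 168.7  39.4] spin -41.6 q [-0.33 -0.32  2.08 -0.    1.38 -1.62] F [ 0.77 -0.63 -0.29]
```

servo_tool(increments=[[1, 12, 30, 0, 0], [1, 18, 47, 0, 0], [1, 18, 47, 0, 0], [1, 15, 45, 0, 0], [1, 0, 0, 0, -10.3], [1, 0, 0, 0, -10.3], [1, 0, 0, 0, -10.3], [1, 0, 0, 0, -10.2], [1, 0, 0, 30, 0], [1, 0, 0, 0, 0], [1, 0, 0, 0, 0]])

```text
t: 11.1
tool_pos: [0.4327, 0.1056, 0.0908]
tool_rot: [-0.688, 3.065, -0.0]
contact_force: [-0.4, 0.3, 0.1]
opening: 0.0852
grip_force: 0.0
```

```bash
python3 d.py .43 .1060 .0205 25.3
```

```text
t 11.1 pos [0.4327 0.1056 0.0908] move mm [ 2.3  1.6 70.3] spin 0.0 q [ 0.07 -0.31  2.12  0.    1.33 -1.94] F [-0.44  0.34  0.13]
```

servo_tool(increments=[[1, 2.3, 1.3, 20, 0], [1, 0, 0, 25, 0], [1, 0, 0, 15, 0], [1, 0, 0, 10, 0], [1, 0, 0, 0, 0], [0, 0, 0, 0, 0], [0, 0, 0, 0, 0], [0, 0, 0, 0, 0], [0, 0, 0, 0, 0], [0, 0, 0, 0, 0], [0, 0, 0, 0, 0], [0, 0, 0, 0, 0]])

```text
t: 12.6
tool_pos: [0.4299, 0.1061, 0.0207]
tool_rot: [-0.688, 3.065, 0.001]
contact_force: [-2.3, 2.6, 4.8]
opening: 0.0231
grip_force: 41.0
```

servo_tool(increments=[[0, 0, 0, -4, 0], [0, 0, 0, -6, 0], [0, 0, 0, 0, 0], [0, 0, 0, 0, 0], [0, 0, 0, 0, 0], [0, 0, 0, 0, 0]])

```text
t: 13.35
tool_pos: [0.4296, 0.1057, 0.03]
tool_rot: [0.688, -3.065, 0.0]
contact_force: [0.0, 0.5, -4.3]
opening: 0.0232
grip_force: 39.8
```

servo_tool(increments=[[0, 0, 0, 0, 0], [0, 0, 0, 0, 0]])

```text
t: 13.6
tool_pos: [0.4298, 0.1057, 0.0302]
tool_rot: [0.688, -3.065, 0.0]
contact_force: [0.8, 0.2, -5.4]
opening: 0.0232
grip_force: 39.8
```

Also heavy. Setting it down and going on to D.

servo_tool(increments=[[0, 0, 0, 5, 0], [0, 0, 0, 3, 0], [0, 0, 0, 1.5, 0], [0, 0, 0, 0.5, 0], [0, 0, 0, 0, 0], [1, 0, 0, 0, 0], [1, 0, 0, 0, 0], [1, 0, 0, 0, 0], [1, 0, 0, 0, 0], [1, 0, 0, 0, 0], [1, 0, 0, -40, 0], [1, 0, 0, -60, 0]])

```text
t: 15.1
tool_pos: [0.4277, 0.1056, 0.119]
tool_rot: [0.687, -3.06, -0.001]
contact_force: [1.3, 1.2, 1.2]
opening: 0.0854
grip_force: 0.0
```

```bash
python3 d.py .3724 .2546 .08 18.5
```

```text
t 15.1 pos [0.4277 0.1056 0.119 ] move mm [-13.9 158.3  39.2] spin 6.8 q [ 0.07 -0.35  2.11  0.    1.39 -1.94] F [1.34 1.24 1.18]
```

servo_tool(increments=[[1, -3, 30, 0, 0], [1, -4, 45, 0, 0], [1, -4, 45, 0, 0], [1, -3, 38, 0, 0], [1, 0, 0, 0, 6.8], [1, 0, 0, 30, 0], [1, 0, 0, 0, 0], [1, 0, 0, 0, 0]])

```text
t: 16.1
tool_pos: [0.3751, 0.2546, 0.0908]
tool_rot: [-0.505, 3.1, 0.0]
contact_force: [-0.3, -0.9, 0.2]
opening: 0.0855
grip_force: 0.0
```

```bash
python3 d.py .3724 .2546 .0205 18.5
```

```text
t 16.1 pos [0.3751 0.2546 0.0908] move mm [ 2.6  0.9 70.3] spin 0.0 q [ 0.43 -0.29  2.11 -0.    1.32 -1.46] F [-0.31 -0.9   0.23]
```

servo_tool(increments=[[1, 2.6, 0.9, 20, 0], [1, 0, 0, 25, 0], [1, 0, 0, 15, 0], [1, 0, 0, 10, 0], [1, 0, 0, 0, 0], [0, 0, 0, 0, 0], [0, 0, 0, 0, 0], [0, 0, 0, 0, 0], [0, 0, 0, 0, 0], [0, 0, 0, 0, 0], [0, 0, 0, 0, 0], [0, 0, 0, 0, 0]])

```text
t: 17.6
tool_pos: [0.3725, 0.2551, 0.0207]
tool_rot: [-0.505, 3.1, 0.001]
contact_force: [-1.0, 2.4, 3.7]
opening: 0.023
grip_force: 40.4
```

servo_tool(increments=[[0, 0, 0, -4, 0], [0, 0, 0, -6, 0], [0, 0, 0, 0, 0], [0, 0, 0, 0, 0], [0, 0, 0, 0, 0], [0, 0, 0, 0, 0]])

```text
t: 18.35
tool_pos: [0.372, 0.2545, 0.03]
tool_rot: [0.505, -3.1, 0.0]
contact_force: [-0.6, -0.2, -5.7]
opening: 0.0227
grip_force: 39.6
```

servo_tool(increments=[[0, 0, 0, 0, 0], [0, 0, 0, 0, 0]])

```text
t: 18.6
tool_pos: [0.3721, 0.2546, 0.0302]
tool_rot: [-0.505, 3.101, -0.0]
contact_force: [-1.3, 0.3, -5.2]
opening: 0.0228
grip_force: 39.6
```

D is heavy too, so A should be the light one. Setting D down and going to A.

servo_tool(increments=[[0, 0, 0, 5, 0], [0, 0, 0, 3, 0], [0, 0, 0, 1.5, 0], [0, 0, 0, 0.5, 0], [0, 0, 0, 0, 0], [1, 0, 0, 0, 0], [1, 0, 0, 0, 0], [1, 0, 0, 0, 0], [1, 0, 0, 0, 0], [1, 0, 0, 0, 0], [1, 0, 0, -50, 0], [1, 0, 0, -60, 0]])

```text
t: 20.1
tool_pos: [0.3708, 0.2539, 0.1298]
tool_rot: [0.505, -3.097, 0.002]
contact_force: [0.5, 0.4, -0.0]
opening: 0.0854
grip_force: 0.0
```

```bash
python3 d.py .4147 -.2605 .09 52
```

```text
t 20.1 pos [0.3708 0.2539 0.1298] move mm [ 121.6 -501.8   40.5] spin -33.5 q [ 0.43 -0.34  2.08  0.    1.4  -1.46] F [ 0.53  0.37 -0.03]
```

servo_tool(increments=[[1, 6, -25, 0, 0], [1, 11, -45, 0, 0], [1, 12, -50, 0, 0], [1, 12, -50, 0, 0], [1, 12, -50, 0, 0], [1, 12, -50, 0, 0], [1, 12, -50, 0, 0], [1, 12, -50, 0, 0], [1, 12, -50, 0, 0], [1, 12, -50, 0, 0], [1, 9, -32, 0, 0], [1, 0, 0, 0, 0]])

```text
t: 21.6
tool_pos: [0.4156, -0.262, 0.1301]
tool_rot: [0.5, -3.101, -0.0]
contact_force: [0.5, 0.3, -0.5]
opening: 0.0854
grip_force: 0.0
```

servo_tool(increments=[[1, 0, 0, 0, -8.4], [1, 0, 0, 0, -8.4], [1, 0, 0, 0, -8.4], [1, 0, 0, 0, -8.3], [1, 0, 0, 30, 0], [1, 0, 0, 0, 0], [1, 0, 0, 0, 0]])

```text
t: 22.48
tool_pos: [0.4237, -0.2503, 0.1006]
tool_rot: [1.348, -2.825, 0.01]
contact_force: [-0.1, 0.3, 0.5]
opening: 0.0855
grip_force: 0.0
```

```bash
python3 d.py .4147 -.2605 .0205 52
```

```text
t 22.475 pos [ 0.4237 -0.2503  0.1006] move mm [12.5  0.6 80.3] spin -1.0 q [-0.68 -0.19  2.01 -0.01  1.32 -3.13] F [-0.12  0.29  0.46]
```

The wrist joint has reached its range limit, so I'm turning half way round for the equivalent grasp.

servo_tool(increments=[[1, 0, 0, 0, 10.5], [1, 0, 0, 0, 10.5], [1, 0, 0, 0, 10.5], [1, 0, 0, 0, 10.5], [1, 0, 0, 0, 10.5], [1, 0, 0, 0, 10.5], [1, 0, 0, 0, 10.5], [1, 0, 0, 0, 10.5], [1, 0, 0, 0, 10.5], [1, 0, 0, 0, 10.5], [1, 0, 0, 0, 10.5], [1, 0, 0, 0, 10.5]])

```text
t: 23.98
tool_pos: [0.4242, -0.2512, 0.1017]
tool_rot: [1.919, 2.484, -0.021]
contact_force: [0.1, 0.1, -0.1]
opening: 0.0854
grip_force: 0.0
```

servo_tool(increments=[[1, 0, 0, 0, 10.5], [1, 0, 0, 0, 10.5], [1, 0, 0, 0, 10.5], [1, 0, 0, 0, 10.5], [1, 0, 0, 0, 10.5], [1, 0, 0, 0, 0], [1, 0, 0, 0, 0]])

```text
t: 24.85
tool_pos: [0.4239, -0.251, 0.1009]
tool_rot: [2.81, 1.39, -0.018]
contact_force: [0.7, -0.2, -0.5]
opening: 0.0854
grip_force: 0.0
```

```bash
python3 d.py .4147 -.2605 .0205 232
```

```text
t 24.85 pos [ 0.4239 -0.251   0.1009] move mm [-12.1  -1.6  80.5] spin 0.6 q [-0.68 -0.19  2.01 -0.01  1.32 -0.02] F [ 0.65 -0.2  -0.46]
```

servo_tool(increments=[[1, -12.1, -1.6, 0, 0.6], [1, 0, 0, 20, 0], [1, 0, 0, 20, 0], [1, 0, 0, 0, 0], [1, 0, 0, 0, 0]])

```text
t: 25.48
tool_pos: [0.4147, -0.2603, 0.061]
tool_rot: [2.819, 1.371, -0.018]
contact_force: [0.4, 0.6, 0.3]
opening: 0.0855
grip_force: 0.0
```

```bash
python3 d.py .4147 -.2605 .0205 232
```

```text
t 25.475 pos [ 0.4147 -0.2603  0.061 ] move mm [ 0.4  0.1 40.5] spin -0.1 q [-0.7  -0.15  2.05 -0.01  1.24 -0.03] F [0.37 0.63 0.31]
```

servo_tool(increments=[[1, 0.4, 0, 20, 0], [1, 0, 0, 12, 0], [1, 0, 0, 8, 0], [1, 0, 0, 0, 0], [0, 0, 0, 0, 0], [0, 0, 0, 0, 0], [0, 0, 0, 0, 0], [0, 0, 0, 0, 0], [0, 0, 0, 0, 0], [0, 0, 0, 0, 0], [0, 0, 0, 0, 0]])

```text
t: 26.85
tool_pos: [0.4148, -0.2601, 0.0207]
tool_rot: [2.819, 1.372, -0.018]
contact_force: [-0.3, 0.0, 4.0]
opening: 0.0229
grip_force: 44.0
```

servo_tool(increments=[[0, 0, 0, -4, 0], [0, 0, 0, -6, 0], [0, 0, 0, 0, 0], [0, 0, 0, 0, 0], [0, 0, 0, 0, 0], [0, 0, 0, 0, 0]])

```text
t: 27.6
tool_pos: [0.4144, -0.2596, 0.03]
tool_rot: [2.82, 1.372, -0.019]
contact_force: [-0.1, 0.4, -2.0]
opening: 0.0231
grip_force: 43.4
```

servo_tool(increments=[[0, 0, 0, 0, 0], [0, 0, 0, 0, 0]])

```text
t: 27.85
tool_pos: [0.4146, -0.2597, 0.0302]
tool_rot: [2.82, 1.372, -0.019]
contact_force: [-0.6, 0.4, -1.6]
opening: 0.0228
grip_force: 43.4
```

A weighs about 1.8 N, so it is the light one. Lifting it clear and moving it over the free half of the right bin.

servo_tool(increments=[[0, 0, 0, -20, 0], [0, 0, 0, -35, 0], [0, 0, 0, -35, 0], [0, 0, 0, -20, 0], [0, 0, 0, 0, -9.8], [0, 0, 0, 0, -9.8], [0, 0, 0, 0, -9.8], [0, 0, 0, 0, -9.8], [0, 0, 0, 0, 0]])

```text
t: 28.98
tool_pos: [0.4154, -0.2586, 0.1401]
tool_rot: [2.202, 2.239, -0.021]
contact_force: [-0.3, 1.1, -2.5]
opening: 0.0229
grip_force: 43.3
```

```bash
python3 d.py .65 -.09 .14 271.5
```

```text
t 28.975 pos [ 0.4154 -0.2586  0.1401] move mm [164.5 237.4  -3.6] spin -0.5 q [-0.7  -0.24  1.98 -0.01  1.4  -0.72] F [-0.35  1.05 -2.47]
```

servo_tool(increments=[[0, 15, 22, 0, 0], [0, 25, 36, -1, 0], [0, 30, 43, -1, 0], [0, 30, 43, -1, 0], [0, 30, 43, -1, 0], [0, 22, 32, 0, 0], [0, 12.5, 18.4, 0, 0], [0, 0, 0, 0, 0], [0, 0, 0, 0, 0]])

```text
t: 30.1
tool_pos: [0.6491, -0.0899, 0.1402]
tool_rot: [2.201, 2.24, -0.022]
contact_force: [-0.3, -0.3, -2.2]
opening: 0.0231
grip_force: 43.4
```

```bash
python3 d.py .65 -.09 .0255 271.5
python3 - <<'E'
from h import *
o=get_obs();i=get_image('wrist')[:,:,::-1];s=get_image('scene')[:,:,::-1];cv2.imwrite('w5_raw.png',i);cv2.imwrite('s5_raw.png',s)
C=cam('wrist',o)
i=i.copy()
def mark(im,C,col):
    K,d,R,t=C
    for z,cx,hx,hy in((.045,.646,.071,.116),):
        P=np.array([[cx+a*hx,-.141+b*hy,z] for a,b in((-1,-1),(-1,1),(1,1),(1,-1))])
        p=cv2.projectPoints(P,cv2.Rodrigues(R)[0],t,K,d)[0].reshape(-1,1,2);cv2.polylines(im,[np.int32(p)],True,col,1)
mark(i,C,(0,255,255))
s2=s.copy();mark(s2,cam('scene'),(0,255,255))
cv2.imwrite('pics/p5.png',np.hstack([cv2.resize(i,(400,300)),cv2.resize(s2[180:330,150:350],(400,300),interpolation=cv2.INTER_CUBIC)]))
E
```

```text
t 30.1 pos [ 0.6491 -0.0899  0.1402] move mm [  1.1   2.  114.7] spin -0.5 q [-0.25  0.17  1.59 -0.01  1.39 -0.26] F [-0.27 -0.26 -2.19]
```

View pics/p5.png

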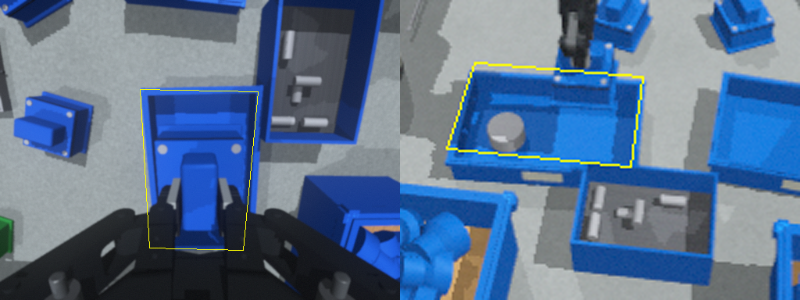

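The projected rim in yellow matches the bin in both views to a few mm, and the held housing is over the free half. Lowering.

servo_tool(increments=[[0, 1, 1.5, 20, -0.5], [0, 0, 0, 30, 0], [0, 0, 0, 30, 0], [0, 0, 0, 20, 0], [0, 0, 0, 8, 0], [0, 0, 0, 3, 0], [0, 0, 0, 1, 0], [0, 0, 0, 0, 0], [0, 0, 0, 0, 0]])

```text
t: 31.32
tool_pos: [0.6509, -0.0898, 0.0294]
tool_rot: [2.189, 2.25, -0.019]
contact_force: [-1.2, -0.2, -2.1]
opening: 0.0227
grip_force: 43.3
```

```bash
python3 d.py .65 -.09 .0255 271.5
```

```text
t 31.325 pos [ 0.6509 -0.0898  0.0294] move mm [-0.1 -0.8  3.9] spin 0.1 q [-0.24  0.28  1.65 -0.01  1.21 -0.27] F [-1.23 -0.19 -2.08]
```

servo_tool(increments=[[0, 0, 0, 1, 0], [0, 0, 0, 1, 0], [0, 0, 0, 1, 0], [0, 0, 0, 0.5, 0], [0, 0, 0, 0, 0], [0, 0, 0, 0, 0]])

```text
t: 32.08
tool_pos: [0.6503, -0.0896, 0.0257]
tool_rot: [2.19, 2.251, -0.021]
contact_force: [-4.4, 2.2, 4.9]
opening: 0.0234
grip_force: 44.2
```

Contact with the bin floor is light, so I'm releasing and backing straight up.

servo_tool(increments=[[0.15, 0, 0, 0, 0], [0.4, 0, 0, 0, 0], [0.7, 0, 0, 0, 0], [1, 0, 0, 0, 0], [1, 0, 0, 0, 0], [1, 0, 0, 0, 0], [1, 0, 0, -15, 0], [1, 0, 0, -40, 0], [1, 0, 0, -50, 0], [1, 0, 0, -60, 0], [1, 0, 0, -60, 0], [1, 0, 0, 0, 0]])

```text
t: 33.58
tool_pos: [0.6556, -0.0881, 0.2602]
tool_rot: [2.18, 2.242, -0.008]
contact_force: [-0.1, -0.0, 0.7]
opening: 0.0855
grip_force: 0.0
```

servo_tool(increments=[[1, 40, 0, 0, 0], [1, 40, 0, 0, 0], [1, 40, 0, 0, 0], [1, 40, 0, 0, 0], [1, 0, 0, 0, 0], [1, 0, 0, 0, 0]])

```text
t: 34.33
tool_pos: [0.6475, 0.0721, 0.2484]
tool_rot: [2.189, 2.251, -0.021]
contact_force: [0.1, 0.3, 0.2]
opening: 0.0853
grip_force: 0.0
```

Run:
```python
from h import *
s=get_image('scene')[:,:,::-1];S=cam('scene')
print([(c.round(1),s_[4]) for s_,c in comps(blue(s),150,1500)])
cv2.imwrite('pics/p6.png',cv2.resize(s[120:330,90:450],(798,466),interpolation=cv2.INTER_CUBIC))
```

```text
[(array([371.2, 180.3]), np.int32(711)), (array([259.4, 189.5]), np.int32(705)), (array([322.4, 193.5]), np.int32(488))]
```

View pics/p6.png

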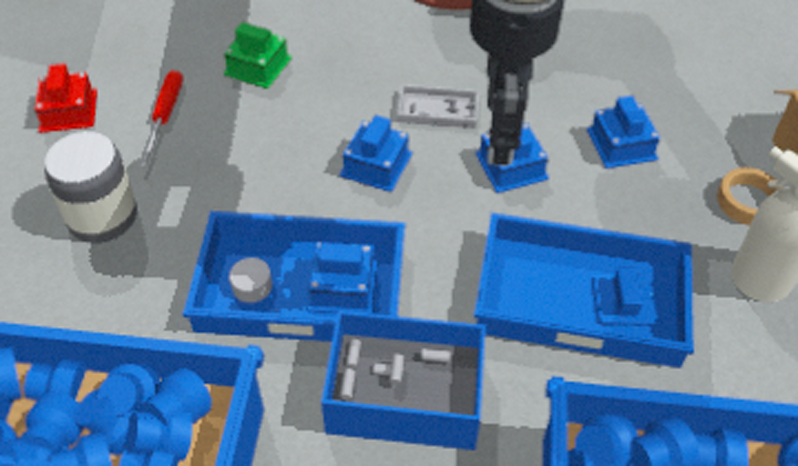

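The housing stands upright beside the core, at (342,275) with the core at (250,280). The centroids of B and D are unchanged to within 0.3 px. C is partly hidden by the gripper but is still standing in its place.

```bash
python3 -c "from station import *; print(finish_job())"
```

```text
the job is handed in; nothing more can be done
None
```

The light housing (about 1.8 N, against about 5 N for each of the other three) now stands upright beside the steel core in the right bin, the other three were set back where they stood, and the job is handed in at about 34 s.

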